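Open the guard gate of a bench crimping press

TASK

Open the guard gate in front of the crimping press: gently lift the steel latch bar by its thumb tab until it is clear of the catch on the post, feeling for the right height so that the bar is never forced against the lip or hood of the catch, then swing the gate towards the robot to at least 65 degrees, let the bar drop back down and leave the gate standing open. Do not disturb the vial under the press, the green carton or the amber bottle.

Things in the scene. Friction and masses are not known exactly. Their poses are not given: they have to be found in the camera images.
- guard: fixed guard: aluminium posts, clear panels (200 deep, 290 wide, 245 mm high), steel catch; the press in it is 372 mm high at x 35 to 190, y 20 to 90 mm. Origin: bench level, middle of the gate plane. x axis: level, from the gate into the guard; y along the shut gate to the hinge; z up. More than 12 N between latch bar and catch counts as forcing it.
- catch (a point): point on the guard at x -15, y -115, z 175 mm: the bar's centre line inside the dark steel catch, 10 mm wide, on the front of the latch post. Its upright lip stands 3 mm in front of the bar, a hood above. The catch's height differs each time and is NOT measured (this point stays): the bar must rise 8 to 45 mm here to clear the lip, and meets the hood 4 to 6 mm after it clears.
- hinge (a point): a point on the gate's vertical hinge axis, 175 mm above the bench; in the guard's frame x = 0, y = +130 mm.
- pivot (a point): centre of the latch bar's pivot while the gate is shut (the point stays with the guard); in the guard's frame x = -15, y = +80, z = 175 mm. The pivot axis is normal to the gate; as the gate turns, the real pivot goes with it about the hinge.
- tab (a point): middle of the thumb tab to grip: upright steel plate on the bar, 8 mm thick (across the gate), 24 mm wide (along it); its top is 17 mm above this point, the gate's top edge 30 mm below. At rest at x -15, y -55, z 230 mm in the guard's frame: 135 mm along the bar from the pivot, 55 mm above it. Pinch from above, one finger on each side across the gate; tilt the grip with it as it lifts.
- latch_bar: steel latch bar with its tab on the robot's side of the gate, 222 mm long, 8 mm thick, 14 mm high, about 0.25 kg. Origin: on its pivot, mid-height; the bar runs along its -y to 210 mm from the pivot, past the gate's free edge into the catch (195 mm from the pivot). Gravity holds it down, about 2 N at the tab.
- latch (a joint): turn of the latch bar on the gate about its pivot, rad: 0 lying level in the catch (down), grows as the tab end is lifted; at most 0.34.
- gate (a joint): turn of the gate about its hinge, rad: 0 shut, grows as its free edge swings towards the robot (clockwise from above), at most 1.5; light, and stays where it is left (friction). The gate is 218 mm wide, 200 mm high, 14 mm thick.
- vial: bystander: capped glass vial, 30 mm across, 60 mm high, standing under the press head inside the guard; origin at the centre of its underside.
- carton_mid (a point): bystander: centre of the dark green open carton of caps, 120 x 160 x 50 mm, on the bench to the robot's right.
- flask: bystander: amber bottle, 70 mm across, 140 mm high, on the bench to the robot's left; origin at the centre of its underside.

How it is judged:
On the way, in this order (a step that is already met when the one before it is completed fails the run):
1. the latch bar is lifted (more than 0.038 rad) while the gate is still shut (under 0.06 rad) (value of joint latch above 0.038 rad and value of joint gate below 0.06 rad), for 0.1 s.
2. the gate is swung open past 0.3 rad (value of joint gate above 0.3 rad), for 0.1 s.
At the end, for the whole second after the job is handed in: the gate stands still (under 0.03 rad/s), open by more than 1.1 rad (63 degrees), and the latch bar has dropped back (under 0.02 rad); vial, carton and bottle within 20 mm of where they were and upright (value of joint gate above 1.1 rad and velocity of joint gate between -0.03 and 0.03 rad/s and value of joint latch below 0.02 rad); the robot touches nothing.
It fails at once if the latch bar is forced against its catch (more than 12 N) (contact force between latch_bar and guard above 12 N).
It fails at once if the vial is moved more than 20 mm or tipped (distance of vial from where it was at the start of the episode above 0.02 m or angle between vial's own z axis and vertical above 0.4 rad).
It fails at once if the carton is moved more than 20 mm (distance of carton_mid from where it was at the start of the episode above 0.02 m).
It fails at once if the bottle is moved more than 20 mm or tipped (distance of flask from where it was at the start of the episode above 0.02 m or angle between flask's own z axis and vertical above 0.4 rad).
It also fails if it takes over 48 s, if anything falls off the work surface, if the arm or the gripper's body presses on something with over 40 N, if the wrist force passes 120 N, or if a joint passes its speed limit or range.

ROBOT

A 7-joint arm with a two-finger parallel gripper is mounted at the origin on the work surface. World frame = base frame: x ahead of the robot, y to its left, z up, the work surface at z = 0. Lengths are in m, angles in rad, forces in N, time in s.
With the tool pointing down it reaches from about 0.4 to 0.875 m from the base axis. Payload 4.4 kg.
Tool frame: the origin (TCP) lies at the centre of the arm's flange, where the gripper is bolted on; the fingertips stand 173 mm ahead of it and the grasp point (between the pads) lies 155 mm ahead of it; z points along the fingers, y is the line along which they close (so a half turn about z gives the same grasp; the last joint's range is limited). The gripper opens to 85 mm and grips with 20 to 120 N. Pads are 22 mm wide; open, the fingers measure 114 mm over their backs; the gripper's body (76 mm by 85 mm) begins 54 mm behind the grasp point. The pads swing forward as they close: fully open they stand 13 mm farther back than shut.
Start: joints at [1.127, 0.628, 0.038, 1.517, -0.027, 0.996, -0.02], TCP at [0.24, -0.604, 0.405] pointing down, gripper open.
Joint ranges: [-3.06, 3.06], [-0.37, 2.12], [-1.25, 1.32], [0.18, 2.47], [-1.1, 4.24], [0.23, 1.98], [-2.94, 2.94]. Speed limits (rad/s): [2.57, 2.57, 3.14, 3.14, 3.14, 3.14, 3.14].

INTERFACE

Orientations are given as [roll, pitch, yaw] about the fixed x, y, z axes, in that order (R = Rz(yaw) Ry(pitch) Rx(roll)).
In Python, from workcell import state, viewer, ticket gives the robot as it stands.
- The arm moves only by the shell command python3 -m crank 'ROWS' [FORCE]. ROWS is JSON, a list that holds one entry, the list of rows, each a list of 7 numbers: the closure, from 0 (fully open) to 1 (shut), then the shift along the tool's x, y, z in cm, then the turn, a rotation vector about the tool's x, y, z in degrees. In form: [[[fingers, x, y, z, rx, ry, rz], ...]]. A call has 1 to 20 rows; each row is the pose to reach, as a shift and turn from the pose commanded when the call began, along the tool's axes at that moment; what a row does not reach only later rows make up. A row lasts 1/10 s, in which the tool goes at most 50 mm and 8.59 degrees, less where a joint would pass 70% of its speed; a pose out of reach is approached as far as the arm can. A call with a gripper value outside its range is refused whole. The fingers move at their own pace and stop on an object; FORCE is the grip in N (left out, the last holds). Time passes only in rows, so rows that repeat a pose let the fingers close. It gives the time, the measured TCP pose, the force, the opening and the grip force at its end, in the units of the state.
- state(): the state, without advancing time (a new reading comes with each control period).
- viewer.snapshot(name): name is "scene" or "side" or "wrist"; returns (picture, depth): 420x560x3 uint8, blue, green, red; 420x560 float32, m along the optical axis (not along the pixel's ray), 0 where there is no reading.
- viewer.get_calibration(name): a dict with "vertical_fov" (degrees; the focal length in pixels is half the picture's height over the tangent of half this angle, whatever the lens; pixels are square), "cx", "cy" (the principal point, pixels), "extrinsics" (4x4, takes a point from camera to world coordinates); the wrist camera has in their place "mount" (4x4, takes a point from camera to tool coordinates, whose origin is the TCP and whose axes are the flange's). Camera axes: x right, y up, looking along -z (the intrinsics and any distortion apply to the point x, -y, -z); pixel columns grow to the right and rows downward; lengths in m; the calibration is good to about 2 mm. A picture is of the moment at which its call begins: read the wrist's pose just before it. get_calibration takes no time and is no camera call.
- ticket.finish_job(): hands the job in; it is judged then, once.
Trained networks look in the newest picture that a camera, given by its name, has taken for a name from the list of things; names that differ only in an ending like _2 or _b are one class to them, and where a whole thing is asked for, a point or a joint stands for the part that bears it (a point fixed in the world has none). Each returns a list of dicts, best first, with "p" (0 to 1); they miss things now and then, are a little off and sometimes report something else, mostly with a low value. They report only what shows in the picture. A call takes as long as a camera call.
- viewer.find_in(camera, thing): "centre" ([x, y, z] in m, in world coordinates, good to about 4 mm: the middle of the surface that is visible of it).
- viewer.regions_of(camera, thing): "mask" (420x560 bool, what is visible of it).
- viewer.spot_point(camera, thing): "centre" ([x, y, z] in m, in world coordinates, good to about 4 mm: a listed point, or the origin of a listed thing).
The state is a dict: "t": time; "qpos": joint angles; "joint_vel": joint speeds; "tau": joint torques, N m; "tool_pos": TCP position; "ee_rot": TCP orientation; "contact_force": force on the tool from outside, world axes, zero at the start; "wrist_torque": the same for the moment, N m; "grip_width": finger opening in m; "gripper_force": force on a finger pad.
Only numpy, scipy, OpenCV 4.12 (cv2) and the standard library are available. Lean on these libraries where they do the work, as an engineer would, in place of code of your own. Each camera call takes 0.05 s, during which the arm holds its last target. There are 200 camera calls.

## Working session

There is one attempt and no reset: what is moved stays moved. The work goes in short steps, Python scripts to look and compute and a shell command to move; the robot and the scene stay as the last step left them, time stands still between calls to the robot, and variables do not carry over. Pictures are saved under pics/ and viewed, at most 10 in all, crops included, and the job is handed in when it is done.

```bash
mkdir -p pics; ls
cat > h.py <<'E'
import numpy as np,cv2
from scipy.spatial.transform import Rotation as R
from workcell import state,viewer,ticket
E
python3 - <<'E'
from h import *
s=state();print({k:np.round(v,3) for k,v in s.items()})
ims=[]
for c in("scene","side"):
    im,d=viewer.snapshot(c);ims.append(im)
    np.save(c+'.npy',d)
    k=viewer.get_calibration(c);print(c,k['vertical_fov'],np.round(np.array(k['extrinsics']),3).tolist(), [x for x in k])
    for t in("catch","hinge","pivot","tab","guard","latch_bar","vial","carton_mid","flask"):
        r=viewer.spot_point(c,t);print(t,[(np.round(q['centre'],3).tolist(),round(q['p'],2)) for q in r[:2]])
cv2.imwrite('pics/a.png',cv2.resize(np.vstack(ims),(800,600*2))[:600]);cv2.imwrite('pics/b.png',ims[1])
E
```

```text
pics
{'t': np.float64(0.0), 'qpos': array([ 1.127,  0.629,  0.038,  1.518, -0.027,  0.996, -0.02 ]), 'joint_vel': array([-0.   , -0.001,  0.   ,  0.001, -0.   ,  0.001, -0.   ]), 'tau': array([ 1.0000e-03, -5.6339e+01,  1.2270e+00, -1.9344e+01,  1.1000e-02,
        1.1000e-02,  0.0000e+00]), 'tool_pos': array([ 0.24 , -0.604,  0.404]), 'ee_rot': array([-3.14 ,  0.   ,  0.378]), 'contact_force': array([-0.088, -0.096, -0.233]), 'wrist_torque': array([ 0.02 , -0.017,  0.025]), 'gripper_force': np.float64(0.0), 'grip_width': np.float64(0.086)}
scene 55.63754154602769 [[0.379, -0.737, 0.56, 1.236], [0.925, 0.298, -0.234, -0.258], [0.006, 0.607, 0.795, 1.02], [0.0, 0.0, 0.0, 1.0]] ['vertical_fov', 'cx', 'cy', 'extrinsics']
catch [([0.63, -0.048, 0.172], 0.68)]
hinge [([0.671, 0.191, 0.174], 0.77)]
pivot [([0.657, 0.14, 0.173], 0.71)]
tab [([0.676, 0.191, 0.172], 0.69), ([0.633, 0.012, 0.23], 0.56)]
guard [([0.656, 0.062, -0.002], 0.9)]
latch_bar []
vial [([0.755, 0.107, 0.022], 0.42)]
carton_mid [([0.49, -0.439, 0.027], 0.6)]
flask []
side 42.6905104887287 [[-0.982, 0.148, -0.121, 0.44], [-0.191, -0.733, 0.653, 1.019], [0.008, 0.664, 0.748, 1.329], [0.0, 0.0, 0.0, 1.0]] ['vertical_fov', 'cx', 'cy', 'extrinsics']
catch [([0.628, -0.049, 0.175], 0.83)]
hinge [([0.683, 0.19, 0.176], 0.76)]
pivot [([0.652, 0.145, 0.177], 0.98)]
tab [([0.636, 0.008, 0.231], 0.73)]
guard [([0.659, 0.062, 0.001], 0.56)]
latch_bar [([0.655, 0.146, 0.175], 0.59)]
vial []
carton_mid [([0.485, -0.441, 0.028], 0.83)]
flask [([0.471, 0.397, -0.004], 0.6)]
```

View pics/a.png

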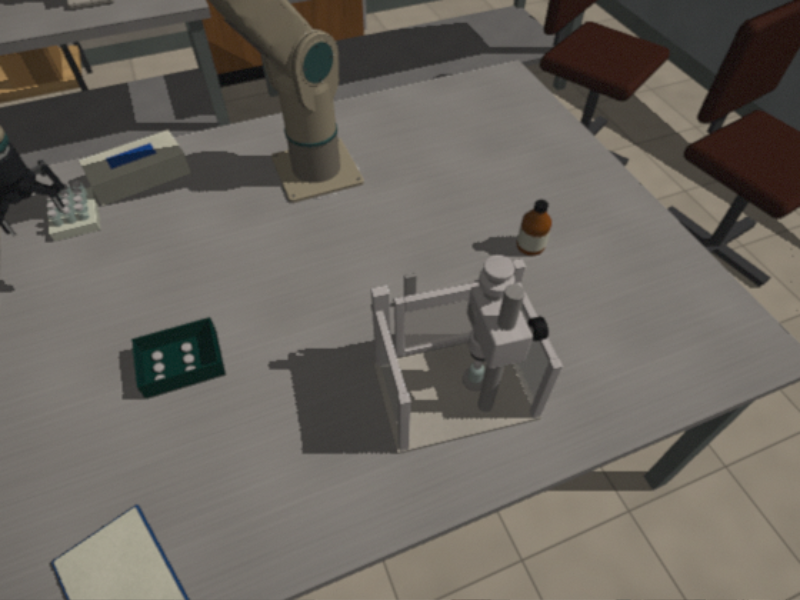

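View pics/b.png

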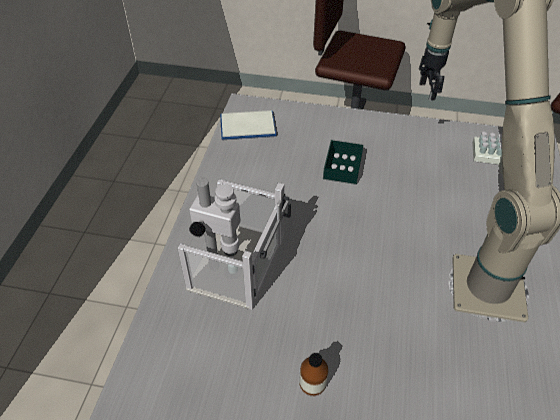

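The pictures show the guard around (375–560, 255–450) in the scene view, with the carton to the right and the bottle to the left. In the side view the gate faces the robot at about (265, 230), with the latch near (287, 208). Next I'll fit the guard frame and work out the first move.

```bash
cat >> h.py <<'E'
from scipy.optimize import least_squares
import json,sys
def rel(p,Rt,cmd=None):
    s=state();p0,R0=(np.array(s['tool_pos']),R.from_euler('xyz',s['ee_rot'])) if cmd is None else cmd
    return np.round(np.r_[R0.inv().apply(p-p0)*100,(R0.inv()*Rt).as_rotvec(degrees=True)],2)
LOC=dict(catch=[-15,-115],hinge=[0,130],pivot=[-15,80],tab=[-15,-55],guard=[0,0])
def fit(obs):
    def f(v):
        c,s=np.cos(v[2]),np.sin(v[2]);M=np.array([[c,-s],[s,c]])
        return np.concatenate([M@np.array(LOC[n])/1000+v[:2]-np.array(p[:2]) for n,p in obs])
    r=least_squares(f,[.66,.06,-.13],loss='soft_l1',f_scale=.004);return r.x,r.fun
def G(): return np.array(json.load(open('g.json')))
def target(lat,gate,up=0,g=None,off=0):
    """tool pose gripping tab (grasp point 'off' above tab along tab) with latch, gate angles (rad)"""
    g=G() if g is None else g
    # guard frame
    Rg=R.from_euler('z',g[2])
    h=np.array([0,.130,0]);pv=np.array([-.015,.080,.175])
    RL=R.from_euler('x',-lat)   # tab at -y of pivot rises
    RG=R.from_euler('z',-gate)
    p=pv+RL.apply([0,-.135,.055+off+.155]); p=h+RG.apply(p-h)+[0,0,up]
    T=Rg*RG*RL*R.from_matrix(np.array([[0,1,0],[1,0,0],[0,0,-1]]))
    return Rg.apply(p)+[g[0],g[1],0],T
E
python3 - <<'E'
from h import *
obs=[('catch',[.63,-.048]),('catch',[.628,-.049]),('hinge',[.671,.191]),('hinge',[.683,.19]),('pivot',[.657,.14]),('pivot',[.652,.145]),('tab',[.633,.012]),('tab',[.636,.008]),('guard',[.656,.062]),('guard',[.659,.062]),('pivot',[.655,.146])]
x,f=fit(obs);print(x,np.round(f*1000,1));json.dump(x.tolist(),open('g.json','w'))
p,T=target(0,0);print(p,T.as_euler('xyz',degrees=True))
print(rel(*target(0,0,up=.075)))
print(target(0,1.22)[0])
p,T=target(0,0,up=.06);p=p+R.from_euler('z',x[2]).apply([-.10,-.03,0]);print(rel(p,T))
k=viewer.get_calibration('wrist');print(np.round(k['mount'],3).tolist(),k['vertical_fov'],k['cx'],k['cy'])
E
```

```text
[ 0.6582732   0.06242623 -0.1381987 ] [-2.4 -1.4 -0.4 -0.4  5.2  0.2 -6.8  1.2 -2.6  3.7  2.4 -1.3  2.8 -2.
 -0.2  2.   2.3  0.4 -0.7  0.4 -0.6 -2.3]
[0.63583946 0.010017   0.385     ] [180.           0.          82.08179767]
[ 5.947e+01 -4.248e+01 -5.530e+00  1.000e-02 -0.000e+00 -6.044e+01]
[0.49218197 0.16681412 0.385     ]
[ 4.929e+01 -4.480e+01 -4.030e+00  1.000e-02 -0.000e+00 -6.044e+01]
[[-0.001, 0.961, 0.276, 0.07], [1.0, 0.001, 0.001, 0.0], [0.0, 0.276, -0.961, 0.03], [0.0, 0.0, 0.0, 1.0]] 61.29877580250135 274.9493607168267 214.9317986779741
```

```bash
python3 -m crank '[[[0,5,-3.5,-5.5,0,0,-8],[0,9,-7,-5.5,0,0,-16],[0,13,-10,-5.5,0,0,-24],[0,17,-13,-5.5,0,0,-32],[0,21,-16,-5.5,0,0,-40],[0,25,-19,-5.5,0,0,-48],[0,29,-22,-5.5,0,0,-55],[0,33,-25,-5.5,0,0,-60.4],[0,37,-28,-5.5,0,0,-60.4],[0,41,-31,-5.5,0,0,-60.4],[0,45,-34,-5.5,0,0,-60.4],[0,49,-37,-5.5,0,0,-60.4],[0,53,-40,-5.5,0,0,-60.4],[0,57,-42,-5.5,0,0,-60.4],[0,59.5,-42.5,-5.5,0,0,-60.4],[0,59.5,-42.5,-5.5,0,0,-60.4],[0,59.5,-42.5,-5.5,0,0,-60.4],[0,59.5,-42.5,-5.5,0,0,-60.4]]]' 30
python3 - <<'E'
from h import *
s=state();print(s['t'],rel(*target(0,0,up=.075)),s['contact_force'])
p0,R0=s['tool_pos'],R.from_euler('xyz',s['ee_rot'])
im,d=viewer.snapshot('wrist');cv2.imwrite('pics/w1.png',im);np.save('w1.npy',d);np.save('w1p.npy',np.r_[p0,s['ee_rot']])
g=G()
for t in LOC:
    r=viewer.spot_point('wrist',t)
    for q in r[:2]: print(t,np.round(q['centre'],3),round(q['p'],2),'guardframe',np.round(R.from_euler('z',-g[2]).apply(np.array(q['centre'])-[g[0],g[1],0])*1000,1))
E
```

```text
t: 2.8
tool_pos: [0.6356, 0.009, 0.4595]
ee_rot: [-3.141, 0.001, 1.43]
contact_force: [-0.4, -0.1, -0.4]
grip_width: 0.0851
gripper_force: 0.0
2.8 [ 0.1   0.01 -0.05 -0.04  0.08 -0.12] [-0.38919342 -0.11589316 -0.36044555]
catch [ 0.633 -0.053  0.177] 0.63 guardframe [  -9.  -118.   176.8]
pivot [0.653 0.144 0.173] 0.85 guardframe [-16.2  79.7 173. ]
tab [0.633 0.005 0.232] 0.93 guardframe [-16.9 -59.9 232.1]
guard [0.661 0.062 0.004] 0.83 guardframe [ 3.  -0.5  4. ]
```

View pics/w1.png

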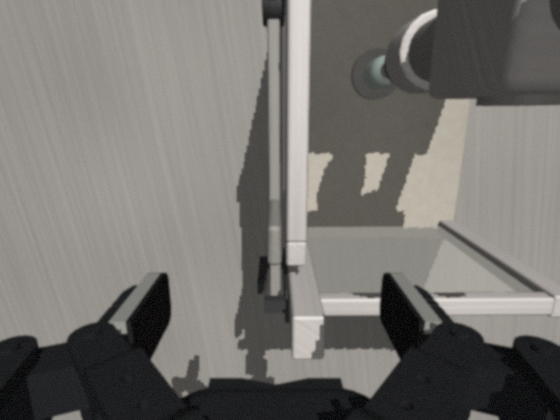

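The wrist view shows the bar along column ~274, with its pivot at row ~10, the tab at rows ~200–255 and the dark catch at (265–285, 258–310). The latch post is at (305, 320). I'll use the depth to check the tab position and get the catch height.

Run:
```python
from h import *
d=np.load('w1.npy');v=np.load('w1p.npy');k=viewer.get_calibration('wrist');f=210/np.tan(np.radians(k['vertical_fov']/2))
M=np.array(k['mount']);R0=R.from_euler('xyz',v[3:]);g=G()
V,U=np.mgrid[:420,:560]
P=np.stack([(U-k['cx'])/f*d,-(V-k['cy'])/f*d,-d],-1)
P=P@M[:3,:3].T+M[:3,3];W=R0.apply(P.reshape(-1,3))+v[:3]
L=(R.from_euler('z',-g[2]).apply(W-[g[0],g[1],0])*1000).reshape(420,560,3)
L[d==0]=np.nan
np.save('L.npy',L)
q=L[..., :]
m=(L[...,2]>213)&(L[...,2]<255)&(L[...,0]<-5)&(L[...,0]>-30)&(L[...,1]>-90)&(L[...,1]<0)
print('tab',m.sum(),np.nanmin(L[m],0),np.nanmax(L[m],0),np.nanmedian(L[m],0))
for c in(262,266,270,274,278,284): print(c,[tuple(np.round(L[r,c]).astype(int)) if d[r,c] else 0 for r in range(180,312,6)])
```

```text
tab 742 [-20.05745449 -67.71199538 213.17552239] [-12.11235109 -44.29287206 249.59672324] [-15.87096978 -51.3015946  247.06806003]
262 [(np.int64(-31), np.int64(-66), np.int64(-1)), (np.int64(-32), np.int64(-73), np.int64(1)), (np.int64(-32), np.int64(-81), np.int64(1)), (np.int64(-32), np.int64(-88), np.int64(0)), (np.int64(-32), np.int64(-96), np.int64(1)), (np.int64(-32), np.int64(-104), np.int64(0)), (np.int64(-32), np.int64(-111), np.int64(1)), (np.int64(-32), np.int64(-119), np.int64(1)), (np.int64(-32), np.int64(-128), np.int64(0)), (np.int64(-32), np.int64(-136), np.int64(-1)), (np.int64(-32), np.int64(-144), np.int64(1)), (np.int64(-33), np.int64(-152), np.int64(0)), (np.int64(-33), np.int64(-160), np.int64(1)), (np.int64(-27), np.int64(-112), np.int64(135)), (np.int64(-27), np.int64(-112), np.int64(148)), (np.int64(-26), np.int64(-112), np.int64(160)), (np.int64(-26), np.int64(-112), np.int64(171)), (np.int64(-26), np.int64(-113), np.int64(180)), (np.int64(-26), np.int64(-117), np.int64(181)), (np.int64(-34), np.int64(-221), np.int64(0)), (np.int64(-34), np.int64(-229), np.
[... 4542 characters left out ...]
 (np.int64(-8), np.int64(-73), np.int64(150)), (np.int64(-8), np.int64(-76), np.int64(157)), (np.int64(-8), np.int64(-81), np.int64(158)), (np.int64(-8), np.int64(-86), np.int64(159)), (np.int64(-6), np.int64(-122), np.int64(79)), (np.int64(-8), np.int64(-104), np.int64(140)), (np.int64(-8), np.int64(-104), np.int64(154)), (np.int64(-8), np.int64(-104), np.int64(166)), (np.int64(-9), np.int64(-103), np.int64(180)), (np.int64(-9), np.int64(-104), np.int64(188)), (np.int64(-9), np.int64(-103), np.int64(199)), (np.int64(-9), np.int64(-107), np.int64(200)), (np.int64(-9), np.int64(-112), np.int64(200)), (np.int64(-9), np.int64(-113), np.int64(207)), (np.int64(-9), np.int64(-117), np.int64(208))]
```

Run:
```python
from h import *
g=G();d=R.from_euler('z',g[2]).apply([-.001,-.0012,0]);g[:2]+=d[:2];json.dump(g.tolist(),open('g.json','w'))
print(rel(*target(0,0,off=.003)))
```

```text
[-0.06 -0.1   7.21  0.02  0.01 -0.11]
```

```bash
python3 -m crank '[[[0,-0.05,-0.1,2,0,0,0],[0,-0.05,-0.1,4,0,0,0],[0,-0.05,-0.1,5.5,0,0,0],[0,-0.05,-0.1,6.5,0,0,0],[0,-0.05,-0.1,7.2,0,0,0],[0.4,-0.05,-0.1,7.2,0,0,0],[0.7,-0.05,-0.1,7.2,0,0,0],[1,-0.05,-0.1,7.2,0,0,0],[1,-0.05,-0.1,7.2,0,0,0],[1,-0.05,-0.1,7.2,0,0,0],[1,-0.05,-0.1,7.2,0,0,0],[1,-0.05,-0.1,7.2,0,0,0],[1,-0.05,-0.1,7.2,0,0,0]]]' 30
python3 - <<'E'
from h import *
print(state()['wrist_torque'])
c=target(0,0,off=.003)
for r in (4,8,10,12,13,14,15,16,17,18): print(r,rel(*target(r/195,0,off=.003),cmd=c))
E
```

```text
t: 4.4
tool_pos: [0.635, 0.01, 0.3882]
ee_rot: [3.141, 0.0, 1.432]
contact_force: [-1.4, -0.3, 4.4]
grip_width: 0.0075
gripper_force: 33.7
[-0.04768393  0.20806263  0.18919606]
4 [ 0.44  0.   -0.27  0.   -1.18 -0.  ]
8 [ 0.88  0.   -0.54 -0.   -2.35 -0.  ]
10 [ 1.11  0.   -0.66  0.   -2.94 -0.  ]
12 [ 1.34 -0.   -0.79 -0.   -3.53 -0.  ]
13 [ 1.45  0.   -0.85 -0.   -3.82  0.  ]
14 [ 1.56  0.   -0.91 -0.   -4.11 -0.  ]
15 [ 1.68  0.   -0.97 -0.   -4.41  0.  ]
16 [ 1.79  0.   -1.03 -0.   -4.7  -0.  ]
17 [ 1.91  0.   -1.09  0.   -5.   -0.  ]
18 [ 2.02 -0.   -1.15 -0.   -5.29  0.  ]
```

```bash
python3 -m crank '[[[1,0.1,0,-0.06,0,-0.3,0],[1,0.22,0,-0.13,0,-0.59,0],[1,0.33,0,-0.2,0,-0.89,0],[1,0.44,0,-0.27,0,-1.18,0],[1,0.55,0,-0.34,0,-1.47,0],[1,0.66,0,-0.4,0,-1.76,0],[1,0.77,0,-0.47,0,-2.05,0],[1,0.88,0,-0.54,0,-2.35,0],[1,0.88,0,-0.54,0,-2.35,0],[1,0.88,0,-0.54,0,-2.35,0]]]'
```

```text
t: 5.4
tool_pos: [0.6362, 0.0186, 0.3931]
ee_rot: [-3.142, 0.041, 1.432]
contact_force: [-0.7, -1.1, 1.5]
grip_width: 0.0074
gripper_force: 33.3
```

```bash
python3 -m crank '[[[1,0.1,0,-0.06,0,-0.3,0],[1,0.22,0,-0.13,0,-0.59,0],[1,0.33,0,-0.2,0,-0.89,0],[1,0.44,0,-0.27,0,-1.18,0],[1,0.44,0,-0.27,0,-1.18,0]]]'
python3 - <<'E'
from h import *
im,d=viewer.snapshot('wrist');s=state();v=np.r_[s['tool_pos'],s['ee_rot']];k=viewer.get_calibration('wrist');f=210/np.tan(np.radians(k['vertical_fov']/2))
cv2.imwrite('pics/w2.png',cv2.resize(im[210:,150:430],(800,600)))
M=np.array(k['mount']);R0=R.from_euler('xyz',v[3:]);g=G()
V,U=np.mgrid[:420,:560]
P=np.stack([(U-k['cx'])/f*d,-(V-k['cy'])/f*d,-d],-1)
P=P@M[:3,:3].T+M[:3,3];W=R0.apply(P.reshape(-1,3))+v[:3]
L=(R.from_euler('z',-g[2]).apply(W-[g[0],g[1],0])*1000).reshape(420,560,3)
m=(d>0)&(L[...,2]>130)&(L[...,2]<230)&(L[...,1]<-85)&(L[...,1]>-130)&(L[...,0]<-6)&(L[...,0]>-40)
i=np.argwhere(m);print(len(i),i.min(0) if len(i) else 0,i.max(0) if len(i) else 0)
A=L[m]
for x0 in range(-32,-6,3):
    a=A[(A[:,0]>=x0)&(A[:,0]<x0+3)]
    if len(a): print(x0,len(a),'z',np.round(np.percentile(a[:,2],[5,50,95])),'y',np.round(np.percentile(a[:,1],[5,95])), 'ztop at y<-112', np.round(a[a[:,1]<-112][:,2][:8]))
E
```

```text
t: 5.9
tool_pos: [0.6368, 0.0233, 0.3957]
ee_rot: [3.142, 0.062, 1.432]
contact_force: [-0.6, -2.1, 0.4]
grip_width: 0.0075
gripper_force: 33.3
777 [347 261] [380 291]
-23 112 z [204. 208. 209.] y [-120. -110.] ztop at y<-112 [208. 208. 207. 207. 207. 209. 208. 208.]
-20 161 z [194. 208. 209.] y [-120. -110.] ztop at y<-112 [194. 193. 193. 194. 195. 194. 193. 195.]
-17 136 z [194. 208. 209.] y [-120. -110.] ztop at y<-112 [195. 195. 194. 194. 194. 195. 195. 195.]
-14 159 z [194. 208. 209.] y [-119. -110.] ztop at y<-112 [195. 195. 194. 194. 194. 195. 194. 194.]
-11 110 z [203. 208. 209.] y [-119. -110.] ztop at y<-112 [207. 208. 208. 208. 208. 209. 208. 208.]
-8 99 z [207. 208. 209.] y [-124. -108.] ztop at y<-112 [208. 208. 209. 207. 208. 209. 209. 209.]
```

View pics/w2.png

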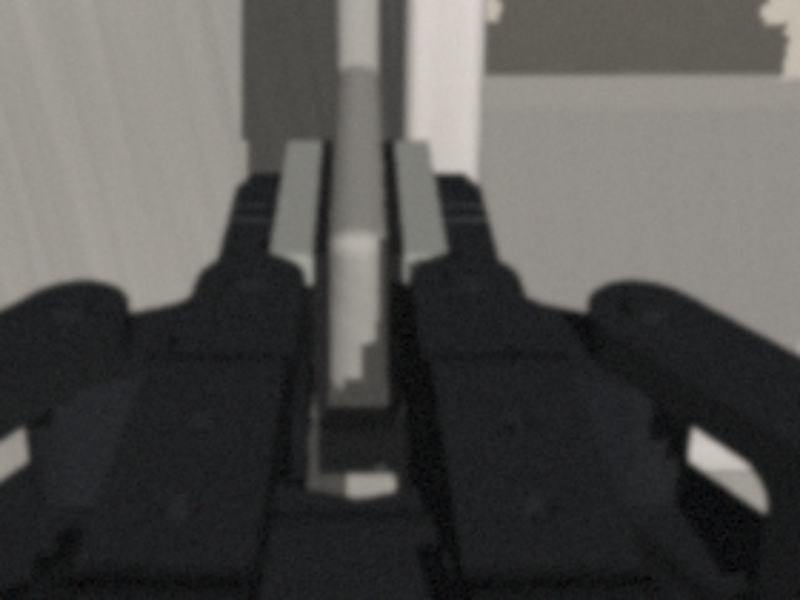

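The fingers hold the tab, at about (358, 320) in this crop. The bar's top is now at z≈194 by the catch and the hood top is at 208. The lip top is near 180, so I'll lift 2 mm more and then probe with a small pull.

```bash
python3 -m crank '[[[1,0.1,0,-0.06,0,-0.3,0],[1,0.17,0,-0.1,0,-0.44,0],[1,0.22,0,-0.13,0,-0.59,0],[1,0.22,0,-0.13,0,-0.59,0]]]'
python3 - <<'E'
from h import *
c=target(14/195,0,off=.003)
for m in(1,2,3,4,6): print(m,rel(*target(14/195,m/185,off=.003),cmd=c))
E
```

```text
t: 6.35
tool_pos: [0.6371, 0.0254, 0.3968]
ee_rot: [-3.142, 0.072, 1.432]
contact_force: [-1.1, -2.2, 1.3]
grip_width: 0.0076
gripper_force: 33.4
1 [ 0.01 -0.09 -0.    0.02 -0.    0.31]
2 [ 0.02 -0.18 -0.    0.04 -0.    0.62]
3 [ 0.03 -0.27 -0.    0.07 -0.    0.93]
4 [ 0.04 -0.37 -0.    0.09  0.    1.24]
6 [ 0.06 -0.55 -0.    0.13  0.    1.85]
```

```bash
python3 -m crank '[[[1,0.01,-0.05,0,0,0,0.15],[1,0.01,-0.09,0,0.02,0,0.31],[1,0.02,-0.14,0,0.03,0,0.46],[1,0.02,-0.18,0,0.04,0,0.62],[1,0.02,-0.18,0,0.04,0,0.62]]]'
```

```text
t: 6.85
tool_pos: [0.6353, 0.0258, 0.3968]
ee_rot: [3.142, 0.072, 1.421]
contact_force: [-0.5, -1.9, 1.6]
grip_width: 0.0072
gripper_force: 33.4
```

```bash
python3 -m crank '[[[1,0.01,-0.05,0,0,0,0.15],[1,0.01,-0.09,0,0.02,0,0.31],[1,0.01,-0.09,0,0.02,0,0.31]]]'
```

```text
t: 7.15
tool_pos: [0.6345, 0.026, 0.3968]
ee_rot: [3.142, 0.072, 1.415]
contact_force: [-1.4, -3.0, 1.2]
grip_width: 0.0073
gripper_force: 33.4
```

Forces stay low at 3 mm. I'll pull further in small steps.

```bash
python3 -m crank '[[[1,0.01,-0.05,0,0,0,0.15],[1,0.01,-0.09,0,0.02,0,0.31],[1,0.01,-0.09,0,0.02,0,0.31]]]'
```

```text
t: 7.45
tool_pos: [0.6336, 0.0262, 0.3968]
ee_rot: [3.141, 0.072, 1.41]
contact_force: [-1.2, -2.7, 1.5]
grip_width: 0.0075
gripper_force: 33.4
```

```bash
python3 -m crank '[[[1,0.01,-0.05,0,0,0,0.15],[1,0.01,-0.09,0,0.02,0,0.31],[1,0.01,-0.09,0,0.02,0,0.31]]]'
```

```text
t: 7.75
tool_pos: [0.6327, 0.0264, 0.3968]
ee_rot: [3.141, 0.072, 1.405]
contact_force: [-1.3, -2.8, 2.3]
grip_width: 0.0075
gripper_force: 33.5
```

Run:
```python
from h import *
l=14/195;a=.027
c=target(l,a,off=.003)
for d in(1,2,4,6,9,12,16,20,24,28,32,36,40,44,48,52,56,60,64,67,70): print(d,rel(*target(l,a+np.radians(d),off=.003),cmd=c).tolist())
print(rel(*c))
```

```text
1 [0.03, -0.3, -0.0, 0.07, 0.0, 1.0]
2 [0.06, -0.59, -0.0, 0.14, 0.0, 1.99]
4 [0.15, -1.18, -0.01, 0.29, -0.0, 3.99]
6 [0.25, -1.76, -0.02, 0.43, 0.0, 5.98]
9 [0.44, -2.63, -0.03, 0.65, 0.0, 8.98]
12 [0.68, -3.49, -0.05, 0.86, -0.0, 11.97]
16 [1.07, -4.61, -0.08, 1.15, 0.0, 15.96]
20 [1.53, -5.7, -0.11, 1.43, 0.0, 19.95]
24 [2.07, -6.76, -0.15, 1.72, 0.0, 23.94]
28 [2.68, -7.78, -0.19, 2.01, -0.0, 27.93]
32 [3.36, -8.75, -0.24, 2.3, -0.0, 31.92]
36 [4.11, -9.67, -0.3, 2.58, -0.0, 35.91]
40 [4.91, -10.54, -0.35, 2.87, 0.0, 39.9]
44 [5.78, -11.34, -0.42, 3.16, -0.0, 43.89]
48 [6.7, -12.09, -0.48, 3.44, 0.0, 47.88]
52 [7.67, -12.77, -0.55, 3.73, -0.0, 51.87]
56 [8.69, -13.38, -0.62, 4.02, -0.0, 55.86]
60 [9.74, -13.92, -0.7, 4.3, 0.0, 59.85]
64 [10.83, -14.38, -0.78, 4.59, 0.0, 63.84]
67 [11.67, -14.68, -0.84, 4.81, 0.0, 66.83]
70 [12.52, -14.93, -0.9, 5.02, 0.0, 69.82]
[-0.1  -0.02 -0.03  0.    0.02 -0.06]
```

```bash
python3 -m crank '[[[1,0.03,-0.3,0,0.07,0,1],[1,0.06,-0.6,0,0.14,0,2],[1,0.1,-0.9,0,0.2,0,3],[1,0.15,-1.18,-0.01,0.29,0,4],[1,0.2,-1.47,-0.02,0.36,0,5],[1,0.25,-1.76,-0.02,0.43,0,6],[1,0.25,-1.76,-0.02,0.43,0,6]]]'
```

```text
t: 8.45
tool_pos: [0.6153, 0.032, 0.3968]
ee_rot: [-3.141, 0.072, 1.299]
contact_force: [-2.0, -4.4, 2.3]
grip_width: 0.0074
gripper_force: 33.5
```

```bash
python3 -m crank '[[[1,0.06,-0.6,0,0.14,0,2],[1,0.2,-1.47,-0.02,0.36,0,5],[1,0.44,-2.63,-0.03,0.65,0,8.98],[1,0.68,-3.49,-0.05,0.86,0,11.97],[1,1.07,-4.61,-0.08,1.15,0,15.96],[1,1.53,-5.7,-0.11,1.43,0,19.95],[1,2.07,-6.76,-0.15,1.72,0,23.94],[1,2.68,-7.78,-0.19,2.01,0,27.93],[1,3.36,-8.75,-0.24,2.3,0,31.92],[1,4.11,-9.67,-0.3,2.58,0,35.91],[1,4.91,-10.54,-0.35,2.87,0,39.9],[1,5.78,-11.34,-0.42,3.16,0,43.89],[1,6.7,-12.09,-0.48,3.44,0,47.88],[1,7.67,-12.77,-0.55,3.73,0,51.87],[1,8.69,-13.38,-0.62,4.02,0,55.86],[1,9.74,-13.92,-0.7,4.3,0,59.85],[1,10.83,-14.38,-0.78,4.59,0,63.84],[1,10.83,-14.38,-0.78,4.59,0,63.84],[1,10.83,-14.38,-0.78,4.59,0,63.84]]]'
```

```text
t: 10.35
tool_pos: [0.5063, 0.1751, 0.3966]
ee_rot: [3.142, 0.072, 0.184]
contact_force: [-0.2, -2.0, 0.8]
grip_width: 0.0077
gripper_force: 33.6
```

Run:
```python
from h import *
c=target(14/195,1.248,off=.003)
for r in(10,6,3,1,0): print(r,rel(*target(r/195,1.248,off=.003),cmd=c).tolist())
```

```text
10 [-0.43, 0.0, 0.28, -0.0, 1.18, -0.0]
6 [-0.86, 0.0, 0.57, -0.0, 2.35, -0.0]
3 [-1.18, -0.0, 0.8, -0.0, 3.23, -0.0]
1 [-1.39, 0.0, 0.95, -0.0, 3.82, -0.0]
0 [-1.49, -0.0, 1.02, -0.0, 4.11, -0.0]
```

```bash
python3 -m crank '[[[1,-0.43,0,0.28,0,1.18,0],[1,-0.86,0,0.57,0,2.35,0],[1,-1.18,0,0.8,0,3.23,0],[1,-1.39,0,0.95,0,3.82,0],[1,-1.45,0,0.98,0,4,0],[1,-1.45,0,0.98,0,4,0],[0.5,-1.45,0,0.98,0,4,0],[0.2,-1.45,0,0.98,0,4,0],[0,-1.45,0,0.98,0,4,0],[0,-1.45,0,0.98,0,4,0],[0,-1.45,0,0.98,0,4,0],[0,-1.45,0,0.98,0,4,0]]]'
```

```text
t: 11.55
tool_pos: [0.4914, 0.1723, 0.388]
ee_rot: [3.141, 0.002, 0.183]
contact_force: [-0.2, 0.2, 0.1]
grip_width: 0.0853
gripper_force: 0.0
```

```bash
python3 -m crank '[[[0,0,0,-1,0,0,0],[0,0,0,-3,0,0,0],[0,0,0,-6,0,0,0],[0,0,0,-10,0,0,0],[0,0,0,-10,0,0,0],[0,0,0,-10,0,0,0],[0,0,0,-10,0,0,0],[0,0,0,-10,0,0,0]]]'
python3 - <<'E'
from h import *
print(rel(*target(0,1.248,up=.1,off=.003)))
im,d=viewer.snapshot('wrist');cv2.imwrite('pics/e1.png',im);s=state();v=np.r_[s['tool_pos'],s['ee_rot']];k=viewer.get_calibration('wrist');f=210/np.tan(np.radians(k['vertical_fov']/2))
M=np.array(k['mount']);R0=R.from_euler('xyz',v[3:]);g=G()
V,U=np.mgrid[:420,:560]
P=np.stack([(U-k['cx'])/f*d,-(V-k['cy'])/f*d,-d],-1)
P=P@M[:3,:3].T+M[:3,3];W=R0.apply(P.reshape(-1,3))+v[:3]
L=R.from_euler('z',-g[2]).apply(W-[g[0],g[1],0])-[0,.13,0]
L=(R.from_euler('z',1.248).apply(L)*1000+[0,130,0])
m=(d.ravel()>0)&(L[:,2]>150)&(L[:,2]<255)&(abs(L[:,0]+15)<12);A=L[m]
for y in range(-125,80,15):
    a=A[(A[:,1]>=y)&(A[:,1]<y+15)]
    if len(a): print(y,len(a),np.round(np.median(a,0),1),np.round(np.percentile(a[:,0],[5,95])))
E
```

```text
t: 12.35
tool_pos: [0.4913, 0.1722, 0.487]
ee_rot: [3.141, 0.004, 0.183]
contact_force: [0.3, -0.2, 0.2]
grip_width: 0.0856
gripper_force: 0.0
[-0.11  0.11 -0.1   0.04  0.23 -0.1 ]
-125 145 [ -16.7 -117.3  183. ] [-20. -13.]
-110 148 [ -16.6 -102.2  183. ] [-20. -13.]
-95 111 [ -8.  -85.8 199.8] [-19.  -3.]
-80 164 [ -6.5 -72.  200.8] [-15.  -3.]
-65 422 [-13.8 -57.5 246.9] [-19.  -4.]
-50 625 [-14.8 -43.5 202.2] [-19.  -4.]
-35 354 [-12.5 -27.5 183.9] [-19.  -3.]
-20 364 [-12.5 -12.5 183.6] [-19.  -3.]
-5 388 [-12.5   2.8 183.5] [-19.  -4.]
10 397 [-12.5  17.2 183.7] [-19.  -4.]
25 423 [-12.4  32.6 183.5] [-19.  -3.]
40 439 [-12.5  47.5 183.5] [-18.  -3.]
55 459 [-12.5  62.7 183.5] [-19.  -4.]
70 700 [-12.5  77.2 186.2] [-21.  -4.]
```

View pics/e1.png

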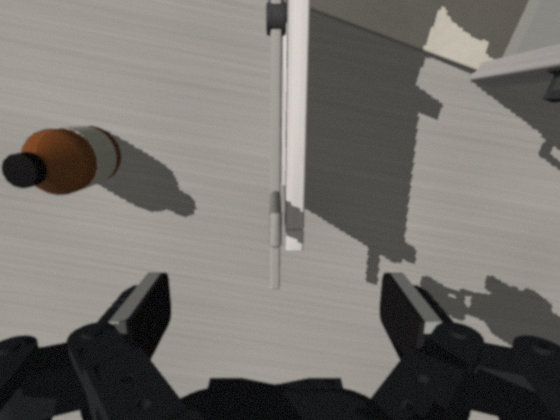

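The wrist view shows the gate standing open, running from (297, 0) to (293, 250), at about 1.25 rad. The bar lies level along column 275 (z≈183 along its whole length), the bottle at (70, 160) stands upright, and the gripper touches nothing.

```bash
python3 -c "
from h import *
print(ticket.finish_job())"
```

```text
the job is handed in; nothing more can be done
None
```

The gate stands open at about 1.25 rad (71°) with the latch bar dropped back level, the gripper clear of everything and the bottle upright; no forcing showed in the wrist force (at most about 5 N in the readings), I did not look at the vial and carton again, and the job is handed in with no verdict returned.

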